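Swing the key-hook plate home and tighten its wing screw by fingertip

TASK

The chrome hook plate of the key rack has swung out of place: with a fingertip, push its upright flange so that the plate swings back against its stop. Then tighten the loose brass wing screw above it, pushing its wings round clockwise (seen from above) in as many strokes as it takes, until the screw stops turning; the plate must still be home at the end. Only push: do not pinch the plate or the wings, and leave the keys and everything else on the console where it is.

Things in the scene. Friction and masses are not known exactly. Their poses are not given: they have to be found in the camera images.
- rack: Key rack screwed to the console: beech block 110 x 110 x 45 mm high; origin at the centre of its underside, directly below the screw's axis, z up. A brass stop pin, 8 mm thick and 10 mm high, stands on the block at x = 26, y = 42 mm, marking where the plate comes to rest.
- post_top (a point): Middle of the top of the rack's beech end post, 95 mm above the console, 41 mm from the screw's axis on the rack's -y side. The post is 90 mm long (rack's x) and 16 mm thick, its inner face 33 mm from the axis: a finger cannot well pass between it and the screw, so work the wings from the other sides, in several strokes.
- hook_plate (a joint): Turn of the chrome hook plate about the screw's axis, rad. 0 = home, against its hard stop, plate along the rack's +y. Grows anticlockwise seen from above (free end towards the rack's -x); starts at 0.4 to 0.85; stays where it is left. Pushing its flange takes about 2 N. Three small hooks hang under the plate's centre line, down to 17 mm above the console.
- flange_mid (a point): Middle of the top edge of the flange's outer face, the face to push: 24 mm off the plate's centre line, 115 mm out from the axis, 70 mm above the console. The upright flange runs along the plate's anticlockwise edge, 65 to 165 mm from the axis, 43 to 70 mm above the console. Site axes turn with the plate: push along +x, +y points out along the plate.
- plate_tip (a point): Middle of the free end of the hook plate, on its top, 165 mm from the axis, 49 mm above the console. The plate is 44 mm wide, 4 mm thick, reaches from 25 mm behind the axis to 165 mm out, its outer 110 mm overhanging the block.
- wing_screw (a joint): Turn of the brass wing screw, rad; grows clockwise seen from above (tightening). Fully tight at its hard stop, 8.0. Starts at 1.0 to 3.5, so 0.7 to 1.1 turns are left. Stays where it is left; a push on a wing takes about 1.5 N until the stop. It does not sink or rise. Wing a points along the rack's x axis turned clockwise by this angle; wing b points the opposite way.
- screw_axis (a point): Point on the screw's axis, level with the top of the wings, 80 mm above the console. Fixed to the rack, does not turn with the screw.
- wing_a_tip (a point): Outermost point of wing a, 30 mm from the screw's axis, half way up, 68 mm above the console. Both wings are round upright ears 10 mm thick, 24 mm across, from 56 to 80 mm above the console.
- wing_b_tip (a point): Outermost point of wing b, 30 mm from the axis, opposite wing a, 68 mm above the console.
- bamboo_box: Bystander: lidded bamboo box, 156 x 206 x 87 mm high, origin under its centre.
- dish: Bystander: turquoise glass dish, 110 mm across, 30 mm high, loose, origin under its centre.
- key_a: Bystander: steel key lying on the console beside the rack, bow 24 mm across at its origin, blade along +x to 46 mm, 4 mm thick, loose.
- key_b: Bystander: second steel key, same shape, loose.
- candle: Bystander: candle jar with wooden lid, 68 mm across, 85 mm high, loose, origin under its centre.
- freshener: Bystander: white plastic air freshener, 80 mm across, 125 mm high with its button, loose, origin under its centre.
- case: Bystander: brown glasses case, 60 x 155 (y) x 40 mm high, loose, origin under its centre.
Mind the look-alikes: they are no part of the job. There is more than one size of the rack; the one meant has the size given above.

How it is judged:
By the outcome, as a careful person would: the job done as asked, in the order asked, and still so for the second after the job is handed in, with the robot touching nothing.
It also fails if it takes over 61 s, if anything falls off the work surface, if the arm or the gripper's body presses on something with over 40 N, if the wrist force passes 120 N, or if a joint passes its speed limit or range.

ROBOT

A 6-joint arm with a two-finger parallel gripper is mounted at the origin on the work surface. World frame = base frame: x ahead of the robot, y to its left, z up, the work surface at z = 0. Lengths are in m, angles in rad, forces in N, time in s.
With the tool pointing down it reaches from about 0.3 to 0.95 m from the base axis. Payload 3.1 kg.
Tool frame: the origin (TCP) lies on the centre line of the jaws, within the pads' length; the fingertips stand 19 mm ahead of it and the grasp point (between the pads) is the TCP; z points along the fingers, y is the line along which they close (so a half turn about z gives the same grasp; the last joint's range is limited). The gripper opens to 85 mm and grips with 20 to 120 N. Pads are 22 mm wide; open, the fingers measure 114 mm over their backs; the gripper's body (76 mm by 85 mm) begins 54 mm behind the grasp point. The pads swing forward as they close: fully open they stand 13 mm farther back than shut.
Start: joints at [1.137, 0.308, 1.634, -0, 1.2, -0.07], TCP at [0.222, 0.584, 0.25] pointing down, gripper open.
Joint ranges: [-3.06, 3.06], [-0.79, 1.96], [0.05, 2.63], [-1.19, 4.34], [0.05, 2.64], [-2.94, 2.94]. Speed limits (rad/s): [2.79, 2.79, 3.14, 3.14, 3.14, 3.14].

INTERFACE

Orientations are given as a rotation vector (axis times angle).
In Python, from cell import * gives the robot as it stands. The module is installed in compiled form; this text tells all that it offers.
- The arm moves only by the shell command python3 -m creep 'ROWS' [FORCE]. ROWS is JSON, a list that holds one entry, the list of rows, each a list of 7 numbers: the shift along the tool's x, y, z in m, then the turn, a rotation vector about the tool's x, y, z in degrees, then the gripper command: -1 is shut, 1 is fully open, values between are in proportion. A call has 1 to 8 rows; each row shifts and turns the commanded pose from where the row before left it, along the tool's axes as they then stand; what a row does not reach is not made up. A row lasts 1/12 s, in which the tool goes at most 41.7 mm and 7.16 degrees, less where a joint would pass 70% of its speed; a pose out of reach is approached as far as the arm can. A call with a gripper value outside its range is refused whole. The fingers move at their own pace and stop on an object; FORCE is the grip in N (left out, the last holds). Time passes only in rows, so rows that do not move let the fingers close. It gives the time, the measured TCP pose, the force, the opening and the grip force at its end, in the units of the state.
- get_state(): the state, without advancing time (a new reading comes with each control period).
- grab_frame(name): name is "scene" or "top" or "wrist"; returns the picture (480x640x3 uint8, red, green, blue); there is no depth.
- get_calibration(name): a dict with "vertical_fov" (degrees; the focal length in pixels is half the picture's height over the tangent of half this angle, whatever the lens; pixels are square), "cx", "cy" (the principal point, pixels), "k1" (the pictures are not rectified: a ray, as slopes to the right and down, at radius r is drawn at 1 + k1 r^2 times it, then the intrinsics apply), "R" (3x3) and "t" (3): a world point X has camera coordinates R X + t. Camera axes: x right, y down, z forward; pixel columns grow to the right and rows downward; lengths in m; the calibration is good to about 2 mm. A picture is of the moment at which its call begins: read the wrist's pose just before it. get_calibration takes no time and is no camera call; for the wrist camera it gives the pose at the moment of the call.
- hand_in(): hands the job in; it is judged then, once.
The state is a dict: "t": time; "joint_pos": joint angles; "dq": joint speeds; "joint_efforts": joint torques, N m; "eef_pos": TCP position; "tcp_rot": TCP orientation; "ft_force": force on the tool from outside, world axes, zero at the start; "ft_torque": the same for the moment, N m; "gripper_width": opening from 0.0 (shut) to 1.0 (fully open); "grasp_force": force on a finger pad.
Only numpy, scipy, OpenCV 4.12 (cv2) and the standard library are available. Lean on these libraries where they do the work, as an engineer would, in place of code of your own. Each camera call takes 0.05 s, during which the arm holds its last target. There are 200 camera calls.

## Working session

There is one attempt and no reset: what is moved stays moved. The work goes in short steps, Python scripts to look and compute and a shell command to move; the robot and the scene stay as the last step left them, time stands still between calls to the robot, and variables do not carry over. Pictures are saved under pics/ and viewed, at most 13 in all, crops included, and the job is handed in when it is done.

```bash
mkdir -p pics
cat > h.py <<'E'
from cell import *
import numpy as np, cv2
from scipy.spatial.transform import Rotation as Ro
def K(c):
    f=240/np.tan(np.radians(c["vertical_fov"])/2); return np.array([[f,0,c["cx"]],[0,f,c["cy"]],[0,0,1.]]),np.array([c["k1"],0,0,0,0.])
def ray(c,uv,z):
    k,d=K(c); p=cv2.undistortPoints(np.array([[uv]],float),k,d)[0,0]
    R=np.array(c["R"]);t=np.array(c["t"]); o=-R.T@t; v=R.T@np.array([p[0],p[1],1]); return o+v*(z-o[2])/v[2]
def proj(c,X):
    k,d=K(c); R=np.array(c["R"]);return cv2.projectPoints(np.array(X,float).reshape(-1,1,3),cv2.Rodrigues(R)[0],np.array(c["t"],float),k,d)[0].reshape(-1,2)
def snap(n,f):
    im=grab_frame(n)[:,:,::-1].copy(); cv2.imwrite("pics/"+f,im); return im
E
python3 - <<'E'
from h import *
s=get_state(); print(s["t"],s["eef_pos"],s["tcp_rot"],s["gripper_width"])
for n in("top","scene"):
    snap(n,n+"1.png"); c=get_calibration(n); print(n,c)
E
```

```text
0.0 [0.22209162 0.58337615 0.24903713] [-0.56817931 -3.08920679  0.00350624] 0.9966254197264541
top {'vertical_fov': 54.69028426562548, 'cx': 322.7971269509225, 'cy': 236.82105162306527, 'k1': -0.018415851807143394, 'R': array([[-0.02874646, -0.99951217,  0.01220877],
       [-0.98823132,  0.026582  , -0.15063947],
       [ 0.15024145, -0.01639544, -0.98851338]]), 't': array([0.00334576, 0.54649312, 1.17285096])}
scene {'vertical_fov': 52.810551709455325, 'cx': 320.9208784574149, 'cy': 241.1826628036197, 'k1': -0.02902359227515963, 'R': array([[ 0.82462784,  0.56566674, -0.00317266],
       [ 0.37725145, -0.55411833, -0.74204732],
       [-0.42150952,  0.61071599, -0.67034   ]]), 't': array([-0.44390652, -0.13499636,  1.39335864])}
```

View pics/top1.png

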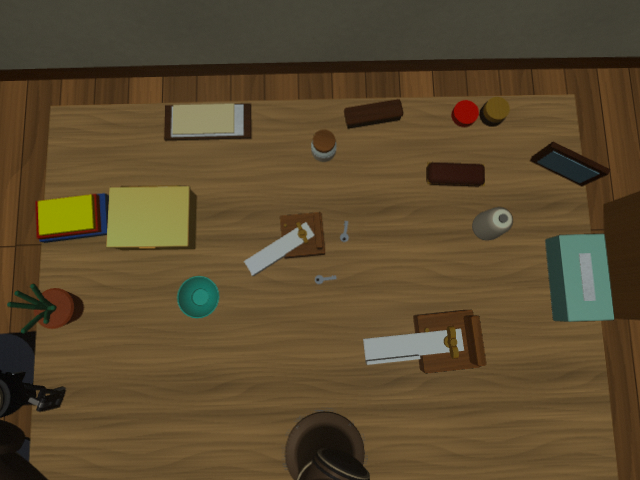

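View pics/scene1.png

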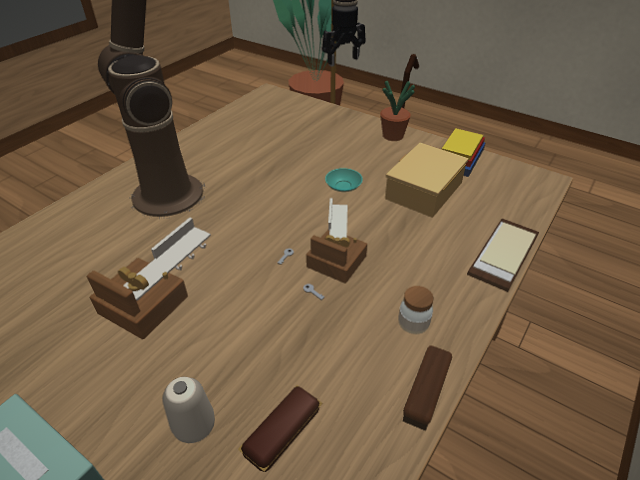

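The candidates are the rack at top (302,236), about 42 px wide, and the one at (450,342), about 62 px wide. At roughly 410 px/m, 110 mm is about 45 px, so the small one beside the keys fits. I'll confirm with an enlarged crop and measure.

Run:
```python
from h import *
im=cv2.imread("pics/top1.png"); s=cv2.imread("pics/scene1.png")
a=cv2.resize(im[195:295,235:365],None,fx=6,fy=6,interpolation=cv2.INTER_CUBIC)
a=cv2.convertScaleAbs(a,alpha=1.5)
cv2.imwrite("pics/crop_top.png",a)
b=cv2.convertScaleAbs(cv2.resize(s[190:290,270:380],None,fx=6,fy=6,interpolation=cv2.INTER_CUBIC),alpha=1.3)
cv2.imwrite("pics/crop_scene.png",b)
```

```text
(no output)
```

View pics/crop_top.png

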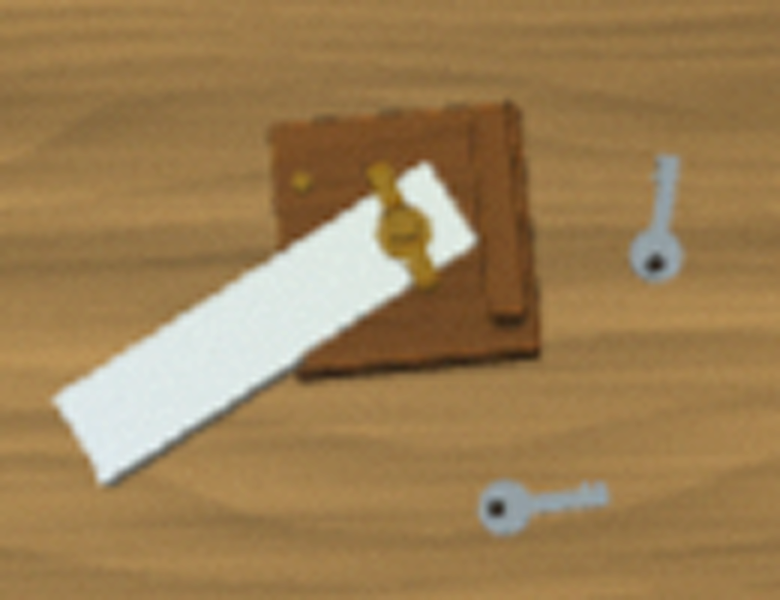

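View pics/crop_scene.png

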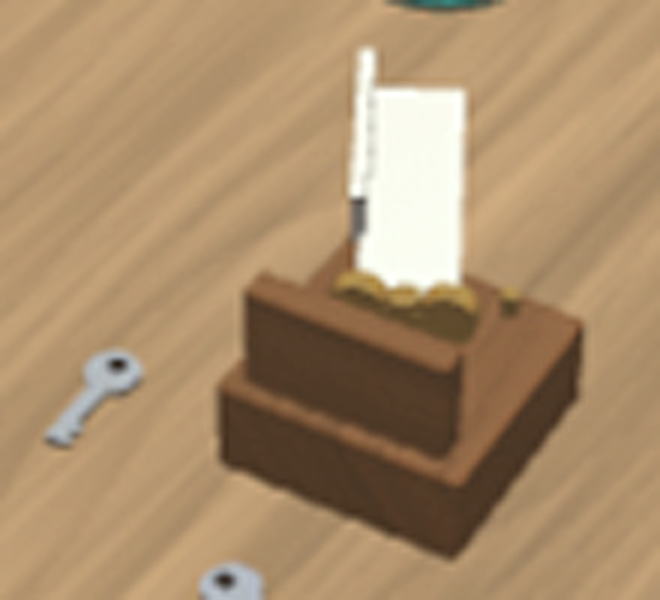

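The crops show the post on the right (-y) side of the rack, the stop pin at (302,182), the plate tip edge from (55,402) to (103,485), the screw at (403,230) and the wing tips at (380,168) and (427,280). Next I'll convert these to positions.

```bash
cat >> h.py <<'E'
def ct(u,v): return ((u+.5)/6+235-.5,(v+.5)/6+195-.5)
E
python3 - <<'E'
from h import *
c=get_calibration("top")
P=lambda u,v,z:ray(c,ct(u,v),z)[:2].round(4)
for n,a in dict(TL=(270,128,.045),TR=(517,103,.045),BL=(300,375,.045),BR=(538,352,.045),pin=(302,180,.055),postT=(497,105,.095),postB=(508,320,.095),boss=(403,228,.072),w1=(380,166,.08),w2=(427,282,.08),tip1=(55,402,.049),tip2=(103,485,.049),bk1=(428,162,.049),bk2=(475,240,.049),kA=(655,262,0),kB=(505,508,0)).items(): print(n,P(*a))
for n,uv in dict(dish=(199,297),box=(150,217)).items(): print(n,ray(c,uv,.03)[:2])
p=[P(*a) for a in [(55,402,.049),(103,485,.049),(428,162,.049),(475,240,.049)]]
d=(p[0]+p[1]-p[2]-p[3])/2; print("plate dir",np.degrees(np.arctan2(d[1],d[0])),np.linalg.norm(d), "axis",(p[2]+p[3])/2+d/np.linalg.norm(d)*.025)
E
```

```text
TL [0.6043 0.1   ]
TR [ 0.6126 -0.0083]
BL [0.4954 0.0886]
BR [ 0.5026 -0.0143]
pin [0.5791 0.0857]
postT [0.6016 0.0008]
postB [ 0.5105 -0.0013]
boss [0.5541 0.042 ]
w1 [0.5797 0.051 ]
w2 [0.5295 0.0322]
tip1 [0.4862 0.1936]
tip2 [0.4501 0.1732]
bk1 [0.5866 0.0312]
bk2 [0.5517 0.0116]
kA [ 0.5472 -0.0691]
kB [0.4384 0.0015]
dish [0.39937371 0.31249073]
box [0.61360485 0.44474051]
plate dir 121.94175660512875 0.19090573590125573 axis [0.55592358 0.04261466]
```

Size confirmed: the block is about 110 mm. The axis is near (0.555,0.042), rack yaw about 4°, plate about 0.49 rad, wing screw about 2.85. I'll close the gripper, turn the tool so that tool y is along rack x, and go above the start of the flange push.

```bash
python3 -m creep '[[[0,0,0,0,0,6.5,-1],[0,0,0,0,0,6.5,-1],[0,0,0,0,0,6.5,-1],[0,0,0,0,0,6.5,-1],[0,0,0,0,0,6.5,-1],[0,0,0,0,0,6.5,-1],[0,0,0,0,0,6.5,-1],[0,0,0,0,0,6.5,-1]]]' 20
python3 -m creep '[[[0,0,0,0,0,6.5,-1],[0,0,0,0,0,6.5,-1],[-0.03,0.012,0,0,0,0,-1],[-0.03,0.012,0,0,0,0,-1],[-0.03,0.012,0,0,0,0,-1],[-0.03,0.012,0,0,0,0,-1],[-0.03,0.012,0,0,0,0,-1],[-0.03,0.012,0,0,0,0,-1]]]'
python3 -m creep '[[[-0.03,0.012,0,0,0,0,-1],[-0.03,0.012,0,0,0,0,-1],[-0.03,0.012,0,0,0,0,-1],[-0.03,0.012,0,0,0,0,-1],[-0.03,0.012,0,0,0,0,-1],[-0.03,0.012,0,0,0,0,-1],[-0.03,0.012,0,0,0,0,-1],[-0.03,0.012,0,0,0,0,-1]]]'
python3 -m creep '[[[-0.03,0.012,0,0,0,0,-1],[-0.03,0.012,0,0,0,0,-1],[0,0,0,0,0,0,-1],[0,0,0,0,0,0,-1]]]'
python3 - <<'E'
from h import *
s=get_state(); R=Ro.from_rotvec(s["tcp_rot"]).as_matrix(); print(s["t"],s["eef_pos"],R.round(3),s["gripper_width"],s["joint_pos"])
snap("wrist","w1.png"); snap("scene","s2.png"); c=get_calibration("wrist"); print(c)
E
```

```text
t: 0.77
eef_pos: [0.2222, 0.5836, 0.2495]
tcp_rot: [1.872, 2.522, -0.002]
ft_force: [0.2, -0.7, 0.1]
gripper_width: -0.001
grasp_force: 0.0
t: 1.43
eef_pos: [0.3073, 0.4081, 0.2497]
tcp_rot: [2.139, 2.301, -0.002]
ft_force: [-0.0, -0.5, 0.2]
gripper_width: 0.001
grasp_force: 0.0
t: 2.1
eef_pos: [0.4204, 0.1758, 0.25]
tcp_rot: [-2.139, -2.3, 0.001]
ft_force: [0.8, 0.6, -0.0]
gripper_width: -0.0
grasp_force: 0.0
t: 2.43
eef_pos: [0.4489, 0.1179, 0.2499]
tcp_rot: [-2.143, -2.296, 0.001]
ft_force: [0.2, -0.8, -0.0]
gripper_width: -0.001
grasp_force: 0.0
2.4333 [0.44890322 0.11794072 0.24992539] [[-0.069  0.998 -0.001]
 [ 0.998  0.069  0.   ]
 [ 0.    -0.001 -1.   ]] -0.0007304918314017277 [ 1.62860830e-01 -7.26203610e-03  1.99796627e+00  3.45225097e-04
  1.15174366e+00  9.40154245e-02]
{'vertical_fov': 66.74097208128339, 'cx': 319.02801111291024, 'cy': 239.70089816354417, 'k1': -0.05298329446998175, 'R': array([[ 9.97316924e-01,  7.32016312e-02, -6.88510311e-04],
       [ 7.05658756e-02, -9.58819138e-01,  2.75111466e-01],
       [ 1.94784512e-02, -2.74421906e-01, -9.61412090e-01]]), 't': array([-0.45495633,  0.04856114,  0.40230955])}
```

View pics/w1.png

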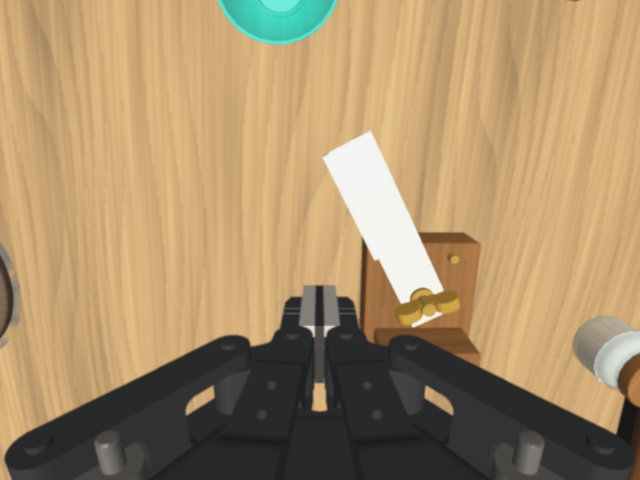

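The wrist view shows the plate tip edge from (324,157) to (371,131), the wings from about (398,317) to (459,299), the pin at (454,259), and the fingertips at (320,290). I'll refine the positions from it.

Run:
```python
from h import *
c=get_calibration("wrist")
for n,a in dict(tipL_fl=(324,157,.07),tipL=(330,153,.049),tipR=(371,131,.049),pin=(454,259,.055),boss=(429,309,.07),wa=(398,314,.068),wb=(459,296,.068),fl_in=(376,260,.07),blkTR=(479,243,.045),blkTL=(363,233,.045),bR=(442,292,.049)).items(): print(n,ray(c,a[:2],a[2])[:2].round(4))
yaw=np.radians(4); A=np.array([.555,.042])
Rk=lambda x,y,z:[A[0]+x*np.cos(yaw)-y*np.sin(yaw),A[1]+x*np.sin(yaw)+y*np.cos(yaw),z]
for n in("wrist","top"): print(proj(get_calibration(n),[Rk(.026,.042,.055),Rk(0,-.041,.095),Rk(-.045,-.033,.095),Rk(.045,-.033,.095),Rk(.055,.055,.045),Rk(-.055,.055,.045)]).round(0).tolist())
```

```text
tipL_fl [0.4475 0.1739]
tipL [0.4528 0.1766]
tipR [0.4864 0.1977]
pin [0.5753 0.0901]
boss [0.5545 0.0449]
wa [0.5271 0.0369]
wb [0.581  0.0589]
fl_in [0.5    0.0889]
blkTR [0.6007 0.1045]
blkTL [0.4895 0.1061]
bR [0.5721 0.0538]
[[456.0, 264.0], [433.0, 366.0], [383.0, 359.0], [483.0, 358.0], [484.0, 247.0], [369.0, 247.0]]
[[285.0, 225.0], [318.0, 229.0], [316.0, 247.0], [313.0, 212.0], [279.0, 215.0], [283.0, 257.0]]
```

```bash
python3 -m creep '[[[0,-0.01,0.02,0,0,0,-1],[0,0,0.03,0,0,0,-1],[0,0,0.03,0,0,0,-1],[0,0,0.03,0,0,0,-1],[0,0,0.03,0,0,0,-1],[0,0,0.025,0,0,0,-1],[0,0,0.015,0,0,0,-1],[0,0,0,0,0,0,-1]]]'
python3 -m creep '[[[0.002,0.006,0,0,0,0,-1],[0.003,0.007,0,0,0,0,-1],[0.004,0.007,0,0,0,0,-1],[0.004,0.007,0,0,0,0,-1],[0.004,0.007,0,0,0,0,-1],[0.004,0.007,0,0,0,0,-1]]]'
python3 - <<'E'
from h import *
s=get_state(); print(s["t"],s["eef_pos"])
c=get_calibration("wrist");p=s["eef_pos"];z=Ro.from_rotvec(s["tcp_rot"]).as_matrix()[:,2]
print(proj(c,[p+z*d for d in(.0,.019,.032)]))
w=snap("wrist","w2.png"); t=snap("top","t2.png")
a=cv2.resize(t[195:295,235:365],(546,420)); cv2.imwrite("pics/m2.png",np.vstack([np.hstack([w[60:420,140:500],cv2.resize(t[195:295,245:355],(396,360))])]))
E
```

```text
t: 3.2
eef_pos: [0.4345, 0.1193, 0.0668]
tcp_rot: [-2.133, -2.299, 0.01]
ft_force: [-1.6, -0.3, -0.5]
gripper_width: -0.002
grasp_force: 0.0
t: 3.7
eef_pos: [0.4793, 0.1432, 0.0711]
tcp_rot: [2.139, 2.3, 0.001]
ft_force: [-1.9, -0.9, 1.7]
gripper_width: -0.004
grasp_force: 0.9
3.7 [0.47928197 0.14316181 0.07109149]
[[320.34288371 329.93601939]
 [320.16495177 307.32036225]
 [320.06498165 294.62793143]]
```

View pics/m2.png

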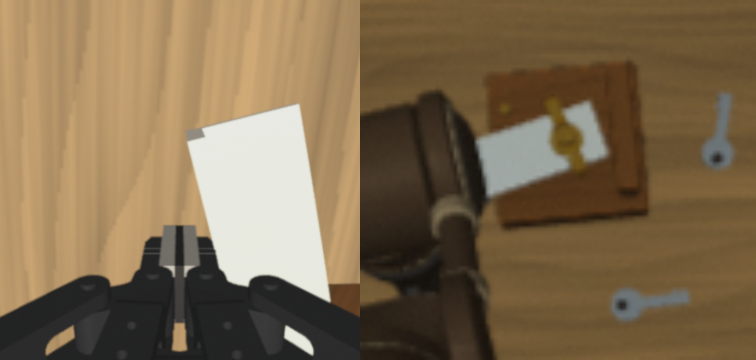

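The plate is moving: it is now about 17° off, with the finger on the flange's outer side. I'll keep pushing.

```bash
python3 -m creep '[[[0.003,0.006,0,0,0,0,-1],[0.003,0.006,0,0,0,0,-1],[0.002,0.006,0,0,0,0,-1],[0.002,0.004,0,0,0,0,-1]]]'
python3 -m creep '[[[0.001,0.004,0,0,0,0,-1],[0.001,0.003,0,0,0,0,-1],[0,0.003,0,0,0,0,-1]]]'
python3 - <<'E'
from h import *
s=get_state();c=get_calibration("wrist");p=s["eef_pos"];R=Ro.from_rotvec(s["tcp_rot"]).as_matrix();z=R[:,2]
print(proj(c,[p+z*d+R[:,0]*e for d in(.019,.032) for e in (0,.011)]))
E
```

```text
t: 4.13
eef_pos: [0.5001, 0.1541, 0.0702]
tcp_rot: [2.139, 2.3, 0.0]
ft_force: [-1.2, -2.0, 0.5]
gripper_width: 0.001
grasp_force: 0.7
t: 4.38
eef_pos: [0.5088, 0.1571, 0.0701]
tcp_rot: [-2.139, -2.299, 0.001]
ft_force: [-7.9, -0.1, 3.9]
gripper_width: -0.004
grasp_force: 4.8
[[320.27059344 307.32361976]
 [320.32674732 283.61265366]
 [320.16439309 294.63029657]
 [320.21403759 272.44269967]]
```

```bash
python3 -m creep '[[[0,0.002,0,0,0,0,-1],[0,0.002,0,0,0,0,-1]]]'
python3 -m creep '[[[0,-0.012,0,0,0,0,-1],[0,-0.012,-0.01,0,0,0,-1],[0,0,-0.035,0,0,0,-1],[0,0,-0.035,0,0,0,-1],[0,0,0,0,0,0,-1]]]'
python3 - <<'E'
from h import *
s=get_state();print(s["t"],s["eef_pos"])
c=get_calibration("wrist");w=snap("wrist","w3.png")
A=[.554,.0435]
import json; json.dump({k:np.array(v).tolist() for k,v in c.items()},open("c3.json","w"))
E
```

```text
t: 4.55
eef_pos: [0.5089, 0.157, 0.0698]
tcp_rot: [-2.135, -2.294, 0.012]
ft_force: [-13.7, -0.2, 10.0]
gripper_width: -0.004
grasp_force: 6.9
t: 4.97
eef_pos: [0.4951, 0.1568, 0.1573]
tcp_rot: [2.134, 2.294, 0.02]
ft_force: [2.4, 0.0, 0.3]
gripper_width: -0.002
grasp_force: 0.0
4.9667 [0.49511462 0.15682541 0.15730931]
```

View pics/w3.png

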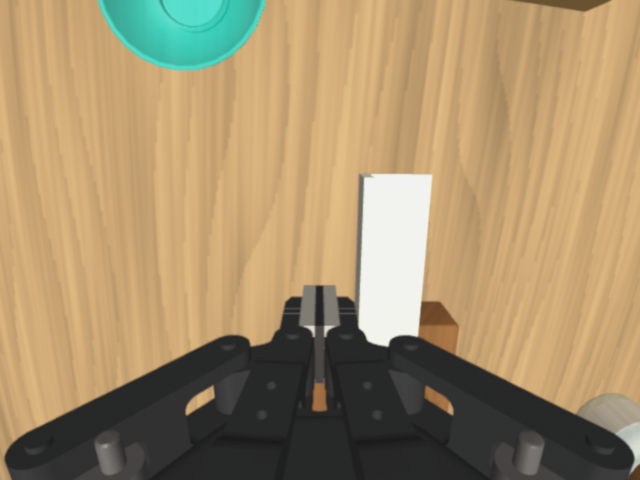

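The plate is home: force rose to 14 N with no more motion, and its right edge is parallel to the rack. The plate tip spans (372,176) to (431,175), which refines the axis. Next I'll plan the wing strokes.

Run:
```python
from h import *
import json
c=json.load(open("c3.json"))
l,r=ray(c,(362,176),.049),ray(c,(431,175),.049); print(l,r, ray(c,(422,300),.049))
yaw=np.radians(4); ex=np.array([np.cos(yaw),np.sin(yaw)]);ey=np.array([-ex[1],ex[0]])
print("axis", r[:2]-.165*ey-.022*ex)
# closed-finger box half (hx rack x, hy rack y) sweeping: wing angle at contact
hx,hy=.015,.011
def inter(a,q):
    u=np.linspace(.006,.029,24); d=np.array([np.cos(a),np.sin(a)]);n=np.array([-d[1],d[0]])
    P=(u[:,None,None]*d+np.array([-.005,0,.005])[None,:,None]*n).reshape(-1,2)-q
    return np.any((abs(P[:,0])<hx)&(abs(P[:,1])<hy))
for rho in(.026,.03):
  o=[]
  for ph in range(220,-50,-15):
    q=rho*np.array([np.cos(np.radians(ph)),np.sin(np.radians(ph))])
    k=next((k for k in range(5,120) if not inter(np.radians(ph-k),q)),None); o.append((ph,ph-k))
  print(rho,o)
```

```text
[0.51992393 0.20544091 0.049     ] [0.56385005 0.20942413 0.049     ] [0.57118679 0.12295359 0.049     ]
axis [0.55341346 0.04329142]
0.026 [(220, 181), (205, 144), (190, 126), (175, 113), (160, 102), (145, 92), (130, 68), (115, 52), (100, 39), (85, 28), (70, 19), (55, 10), (40, 1), (25, -36), (10, -54), (-5, -67), (-20, -78), (-35, -88)]
0.03 [(220, 186), (205, 164), (190, 140), (175, 124), (160, 110), (145, 99), (130, 86), (115, 64), (100, 49), (85, 36), (70, 25), (55, 17), (40, 6), (25, -16), (10, -40), (-5, -56), (-20, -70), (-35, -81)]
```

```bash
python3 -m creep '[[[-0.028,0.019,0,0,0,0,-1],[-0.028,0.019,0,0,0,0,-1],[-0.027,0.018,0,0,0,0,-1],[0,0,0,0,0,0,-1]]]'
cat >> h.py <<'E'
def rk():
    s=get_state(); d=np.array(s["eef_pos"]); A=np.array([.5535,.0435]); R=Ro.from_rotvec(s["tcp_rot"]).as_matrix(); v=d[:2]-A
    a=np.radians(4); print("t",s["t"],"rack x,y mm",(1e3*(v[0]*np.cos(a)+v[1]*np.sin(a))).round(1),(1e3*(-v[0]*np.sin(a)+v[1]*np.cos(a))).round(1),"z",d[2].round(4),"yaw",np.degrees(np.arctan2(R[1,1],R[0,1])).round(1),"F",np.round(s["ft_force"],1))
E
python3 -c "from h import *;rk()"
```

```text
t: 5.35
eef_pos: [0.5551, 0.0728, 0.1503]
tcp_rot: [2.14, 2.294, 0.003]
ft_force: [0.4, 0.1, -0.4]
gripper_width: 0.004
grasp_force: 0.0
t 5.35 rack x,y mm 3.7 29.1 z 0.1503 yaw 4.0 F [ 0.4  0.1 -0.4]
```

```bash
python3 -m creep '[[[0.005,0.002,0.02,0,0,0,-1],[0,0,0.03,0,0,0,-1],[0,0,0.021,0,0,0,-1],[0,0,0,0,0,0,-1]]]'; python3 -c "from h import *;rk()"
```

```text
t: 5.68
eef_pos: [0.5477, 0.0816, 0.0736]
tcp_rot: [-2.135, -2.294, 0.012]
ft_force: [-1.6, 0.1, 0.0]
gripper_width: -0.0
grasp_force: 0.0
t 5.6833 rack x,y mm -3.2 38.4 z 0.0736 yaw 4.1 F [-1.6  0.1  0. ]
```

```bash
python3 -m creep '[[[0,0,0,0,0,0,-1],[0,0,0,0,0,0,-1],[0,0,0,0,0,0,-1]]]'; python3 -c "from h import *;rk()"
```

```text
t: 5.93
eef_pos: [0.5541, 0.082, 0.0808]
tcp_rot: [2.138, 2.299, 0.004]
ft_force: [-1.3, -0.9, -0.1]
gripper_width: 0.003
grasp_force: 0.0
t 5.9333 rack x,y mm 3.3 38.4 z 0.0808 yaw 4.2 F [-1.3 -0.9 -0.1]
```

```bash
python3 -m creep '[[[-0.003,0.004,0.002,0,0,0,-1],[-0.004,0.005,0,0,0,0,-1],[-0.004,0.004,0,0,0,0,-1],[-0.003,0.004,0,0,0,0,-1],[-0.004,0.003,0,0,0,0,-1],[-0.004,0.003,0,0,0,0,-1],[-0.005,0.002,0,0,0,0,-1],[-0.005,0.001,0,0,0,0,-1]]]'; python3 -c "from h import *;rk()"
```

```text
t: 6.6
eef_pos: [0.5811, 0.0515, 0.0771]
tcp_rot: [-2.139, -2.3, -0.0]
ft_force: [-2.0, 1.7, 0.0]
gripper_width: -0.001
grasp_force: 0.7
t 6.6 rack x,y mm 28.1 6.0 z 0.0771 yaw 4.1 F [-2.   1.7  0. ]
```

```bash
python3 -m creep '[[[-0.005,0,0,0,0,0,-1],[-0.005,0,0,0,0,0,-1],[-0.005,-0.001,0,0,0,0,-1],[-0.003,0,0,0,0,0,-1],[0,0,0,0,0,0,-1],[0,0,0,0,0,0,-1]]]'; python3 -c "from h import *;rk()
t=snap('top','t4.png');s=snap('scene','s4.png');w=snap('wrist','w4.png')
cv2.imwrite('pics/m4.png',np.hstack([cv2.resize(s[190:290,270:380],(440,400)),w[200:400,160:480][:,:,:].repeat(2,0)[:400,:320]]))"
```

```text
t: 7.1
eef_pos: [0.5814, 0.033, 0.0774]
tcp_rot: [2.139, 2.3, -0.0]
ft_force: [0.9, -0.5, 0.4]
gripper_width: 0.002
grasp_force: 0.2
t 7.1 rack x,y mm 27.1 -12.5 z 0.0774 yaw 4.1 F [ 0.9 -0.5  0.4]
```

View pics/m4.png

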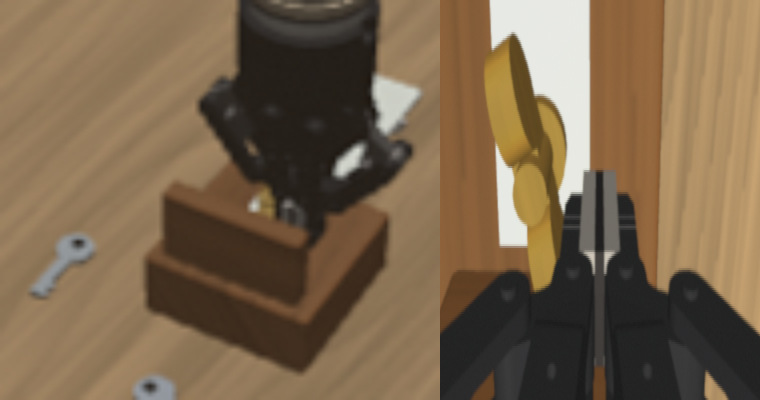

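The wrist view shows wing a now at about 105° in rack terms (up and slightly left), so stroke 1 worked. Next I'll lift, go over to the -x side of wing a and come down.

```bash
python3 -m creep '[[[0.002,0.002,-0.025,0,0,0,-1],[0,0,-0.025,0,0,0,-1],[0.012,-0.022,0,0,0,0,-1],[0.012,-0.022,0,0,0,0,-1],[0.012,-0.022,0,0,0,0,-1],[0,0,0,0,0,0,-1],[0,0,0,0,0,0,-1]]]'; python3 -c "from h import *;rk()"
```

```text
t: 7.83
eef_pos: [0.5131, 0.0674, 0.127]
tcp_rot: [-2.137, -2.302, 0.002]
ft_force: [1.1, -0.1, -0.6]
gripper_width: -0.001
grasp_force: 0.0
t 7.8333 rack x,y mm -38.6 26.7 z 0.127 yaw 4.3 F [ 1.1 -0.1 -0.6]
```

```bash
python3 -m creep '[[[0,0,0.02,0,0,0,-1],[0,0,0.02,0,0,0,-1],[0,0,0.009,0,0,0,-1],[0,0,0,0,0,0,-1],[0,0,0,0,0,0,-1],[-0.003,0.005,0,0,0,0,-1],[-0.003,0.005,0,0,0,0,-1]]]'; python3 -c "from h import *;rk()"
python3 -m creep '[[[0.002,0.005,0,0,0,0,-1],[0.002,0.005,0,0,0,0,-1],[0.002,0.004,0,0,0,0,-1],[0.002,0.004,0,0,0,0,-1],[0.002,0.004,0,0,0,0,-1],[0.001,0.004,0,0,0,0,-1],[0,0.004,0,0,0,0,-1],[0,0.004,0,0,0,0,-1]]]'; python3 -c "from h import *;rk()"
```

```text
t: 8.42
eef_pos: [0.5265, 0.0615, 0.0793]
tcp_rot: [2.138, 2.3, 0.002]
ft_force: [-1.9, 1.1, 1.0]
gripper_width: -0.0
grasp_force: 1.1
t 8.4167 rack x,y mm -25.6 19.8 z 0.0793 yaw 4.2 F [-1.9  1.1  1. ]
t: 9.08
eef_pos: [0.5587, 0.0755, 0.0783]
tcp_rot: [-2.139, -2.301, -0.001]
ft_force: [-1.0, -0.4, -0.4]
gripper_width: -0.001
grasp_force: 0.6
t 9.0833 rack x,y mm 7.4 31.6 z 0.0783 yaw 4.2 F [-1.  -0.4 -0.4]
```

```bash
python3 -m creep '[[[-0.003,0.005,0,0,0,0,-1],[-0.003,0.005,0,0,0,0,-1],[-0.003,0.003,0,0,0,0,-1],[-0.004,0.003,0,0,0,0,-1],[-0.003,0.002,0,0,0,0,-1],[-0.003,0.002,0,0,0,0,-1],[-0.004,0.001,0,0,0,0,-1],[-0.004,0.001,0,0,0,0,-1]]]'; python3 -c "from h import *;rk()"
python3 -m creep '[[[-0.004,0,0,0,0,0,-1],[-0.004,0,0,0,0,0,-1],[-0.004,0,0,0,0,0,-1],[-0.004,-0.001,0,0,0,0,-1],[0,0,0,0,0,0,-1],[0,0,0,0,0,0,-1]]]'; python3 -c "from h import *;rk()
w=snap('wrist','w5.png')
cv2.imwrite('pics/m5.png',w[180:400,160:480])"
```

```text
t: 9.75
eef_pos: [0.5824, 0.0495, 0.0783]
tcp_rot: [2.139, 2.3, 0.001]
ft_force: [-0.0, 0.4, 1.4]
gripper_width: 0.002
grasp_force: 0.6
t 9.75 rack x,y mm 29.2 3.9 z 0.0783 yaw 4.1 F [-0.   0.4  1.4]
t: 10.25
eef_pos: [0.5825, 0.033, 0.0785]
tcp_rot: [2.139, 2.3, -0.0]
ft_force: [-0.4, 0.0, 0.6]
gripper_width: 0.003
grasp_force: 0.2
t 10.25 rack x,y mm 28.2 -12.5 z 0.0785 yaw 4.1 F [-0.4  0.   0.6]
```

View pics/m5.png

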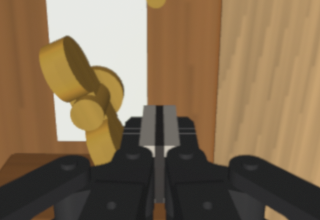

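Stroke 2 worked: wing b is at upper left, about 118°, with about 36° left to the stop. For the last stroke I'll go in from the -x side again.

```bash
python3 -m creep '[[[0.002,0.002,-0.025,0,0,0,-1],[0,0,-0.025,0,0,0,-1],[0.012,-0.023,0,0,0,0,-1],[0.012,-0.023,0,0,0,0,-1],[0.012,-0.024,0,0,0,0,-1],[0,0,0,0,0,0,-1],[0,0,0,0,0,0,-1]]]'; python3 -c "from h import *;rk()"
python3 -m creep '[[[0,-0.003,0.02,0,0,0,-1],[0,0,0.02,0,0,0,-1],[0,0,0.009,0,0,0,-1],[0,0,0,0,0,0,-1],[0,0,0,0,0,0,-1],[-0.003,0.006,0,0,0,0,-1],[-0.003,0.006,0,0,0,0,-1]]]'; python3 -c "from h import *;rk()"
```

```text
t: 10.88
eef_pos: [0.51, 0.067, 0.1279]
tcp_rot: [-2.137, -2.302, 0.002]
ft_force: [0.4, -0.0, 0.2]
gripper_width: 0.0
grasp_force: 0.0
t 10.8833 rack x,y mm -41.8 26.5 z 0.1279 yaw 4.2 F [ 0.4 -0.   0.2]
t: 11.47
eef_pos: [0.5227, 0.0612, 0.0803]
tcp_rot: [2.138, 2.3, 0.003]
ft_force: [0.2, -0.2, 0.9]
gripper_width: -0.001
grasp_force: 0.0
t 11.4667 rack x,y mm -29.5 19.8 z 0.0803 yaw 4.2 F [ 0.2 -0.2  0.9]
```

```bash
python3 -m creep '[[[0.001,0.004,0,0,0,0,-1],[0.002,0.004,0,0,0,0,-1],[0.002,0.003,0,0,0,0,-1]]]'; python3 -c "from h import *;rk()"
```

```text
t: 11.72
eef_pos: [0.5326, 0.067, 0.0798]
tcp_rot: [2.139, 2.3, 0.0]
ft_force: [-1.6, -1.7, -0.1]
gripper_width: 0.002
grasp_force: 0.5
t 11.7167 rack x,y mm -19.2 24.9 z 0.0798 yaw 4.1 F [-1.6 -1.7 -0.1]
```

```bash
for i in 1; do python3 -m creep '[[[0.001,0.003,0,0,0,0,-1],[0,0.003,0,0,0,0,-1]]]'; done;  python3 -c "from h import *;rk()"
```

```text
t: 11.88
eef_pos: [0.5372, 0.069, 0.0793]
tcp_rot: [-2.138, -2.3, 0.002]
ft_force: [-6.2, -0.8, 3.1]
gripper_width: 0.003
grasp_force: 3.8
t 11.8833 rack x,y mm -14.5 26.5 z 0.0793 yaw 4.2 F [-6.2 -0.8  3.1]
```

```bash
python3 -m creep '[[[0,0.002,0,0,0,0,-1],[0,0.002,0,0,0,0,-1]]]';  python3 -c "from h import *;rk()"
```

```text
t: 12.05
eef_pos: [0.5376, 0.0692, 0.0787]
tcp_rot: [-2.134, -2.295, 0.011]
ft_force: [-12.4, -0.3, 8.7]
gripper_width: -0.0
grasp_force: 6.2
t 12.05 rack x,y mm -14.1 26.7 z 0.0787 yaw 4.2 F [-12.4  -0.3   8.7]
```

The screw is at its stop: 12 N with no motion. I'll back off, lift and look.

```bash
python3 -m creep '[[[0,-0.01,0,0,0,0,-1],[0,-0.01,0,0,0,0,-1],[0,0,-0.03,0,0,0,-1],[0,0,-0.04,0,0,0,-1],[0,-0.02,-0.04,0,0,0,-1],[0.01,-0.035,-0.03,0,0,0,-1],[0.01,-0.03,0,0,0,0,-1],[0,0,0,0,0,0,-1]]]';python3 -m creep '[[[0,0,0,0,0,0,-1],[0,0,0,0,0,0,-1],[0,0,0,0,0,0,-1]]]'; python3 -c "from h import *;rk()
w=snap('wrist','w6.png');t=snap('top','t6.png')
cv2.imwrite('pics/m6.png',np.hstack([cv2.resize(w,(440,330)),cv2.resize(t[195:305,235:355],(360,330))]))"
```

```text
t: 12.72
eef_pos: [0.4364, 0.0813, 0.2138]
tcp_rot: [-2.137, -2.3, 0.0]
ft_force: [-0.1, 0.5, -2.3]
gripper_width: -0.002
grasp_force: 0.0
t: 12.97
eef_pos: [0.4418, 0.0803, 0.2129]
tcp_rot: [2.139, 2.3, 0.001]
ft_force: [0.4, -0.8, -0.0]
gripper_width: 0.001
grasp_force: 0.0
t 12.9667 rack x,y mm -108.9 44.5 z 0.2129 yaw 4.1 F [ 0.4 -0.8 -0. ]
```

View pics/m6.png

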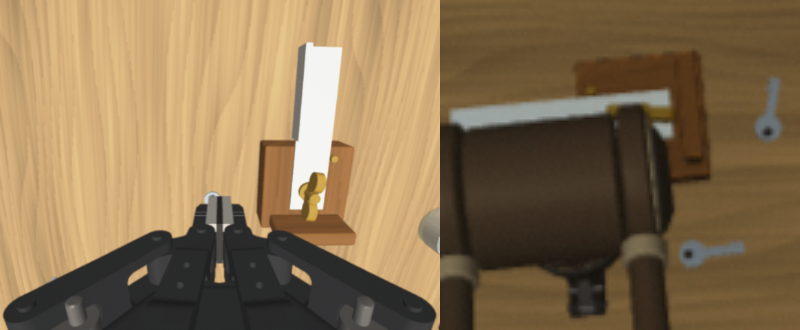

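The plate's edge is against the pin (335,158) and the wings lie along the plate from (317,178) to (310,215). I'll check the angles numerically.

Run:
```python
from h import *
c=get_calibration("wrist"); im=cv2.imread("pics/w6.png").astype(int)
# right plate edge: last white px per row
W=(im.min(2)>190)
pts=[]
for v in range(80,200,6):
    u=np.where(W[v,400:520])[0]
    if len(u): pts.append(ray(c,(400+u[-1]+.5,v),.049)[:2])
pts=np.array(pts); m=np.polyfit(pts[:,1],pts[:,0],1); print("plate world deg",90-np.degrees(np.arctan(m[0])))
B=(im[:,:,2]-im[:,:,0]>80)&(im[:,:,2]>130); vs,us=np.where(B[245:325,420:490]); 
a=np.radians(4);A=np.array([.5535,.0435]);ex=np.array([np.cos(a),np.sin(a)]);ey=np.array([-ex[1],ex[0]])
for ang in(60,70,80,90): # predicted wing tops
    d=np.cos(np.radians(ang))*ex+np.sin(np.radians(ang))*ey
    print(ang,proj(c,[[*(A+s*.018*d),.08] for s in(1,-1)]).round(0).tolist())
crop=cv2.resize(im[240:330,410:500].astype(np.uint8),(540,540)); cv2.imwrite("pics/z6.png",crop)
```

```text
plate world deg 93.96912847357902
60 [[475.0, 274.0], [447.0, 311.0]]
70 [[472.0, 272.0], [451.0, 313.0]]
80 [[468.0, 271.0], [454.0, 314.0]]
90 [[464.0, 271.0], [458.0, 314.0]]
```

View pics/z6.png

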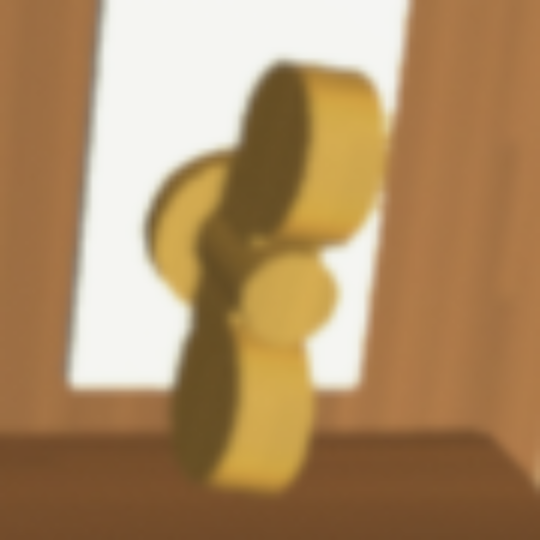

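Both are confirmed: the plate is at 94°, the rack's +y, and the wings at about 80° against an expected 81.6° at the stop.

```bash
python3 -c "from cell import *;print(hand_in())"
```

```text
the job is handed in; nothing more can be done
None
```

The hook plate is back against its stop and the wing screw is tight at its own stop after three strokes; I handed the job in at about 13 s of robot time, with the gripper clear of the rack and no sign that anything else was touched.

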